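Set the wire cutter one click thicker and offer up the cheese

TASK

The next portion on the wire cutter has to be one step thicker. With a fingertip, roll the knurled thumbwheel on its head block by exactly one click, the top of the wheel going away from the cheese, so that the stop plate backs off by one mark; then push the slab of cheese gently along the bed, under the raised wire, until its end sits flush and square against the stop plate, ready to cut. Grip and lift nothing, move the stop plate only by its wheel, and leave the other cheeses where they stand.

Things in the scene. Friction and masses are not known exactly. Their poses are not given: they have to be found in the camera images.
- cutter: Fixed cheese wire cutter, base 136 x 396 mm, long way on y. Origin on the counter under the wire groove (y = 0); z up, +y the way the cheese is pushed, +x rear; turned at most 0.15 rad. White bed, top 24 mm high; rail at the rear (inner face x = +50 mm, 20 mm above the bed); grey head block at y = +76 to +150 mm, 55 mm high; raised wire bow at y = 0, x = +60 to +175 mm, 220 mm high.
- wheel_top (a point): Top of the thumbwheel's rim, 78.5 mm above the counter (point fixed to the cutter). The black wheel, radius 33.5 mm over its 24 ribs (1.5 mm proud), 18 mm wide, with a white line for each click, turns about an axis along the cutter's x, 33.5 mm below this point. Its rim stands 5.5 mm out of steel cheeks (radius 28 mm). To back the stop off, the top of the rim moves to the cutter's +y.
- portion_wheel (a joint): Turn of the thumbwheel, rad; grows as its top moves to the cutter's +y and the stop backs off. A sprung ball clicks at 0, 0.524, 1.047 and 1.571 (17.5 mm apart at the rim). It starts at rest at 0 or 0.524. Leaving a click takes about 0.13 N m (4 N along the rim; it has a grippy rubber tyre); past half-way it snaps into the next by itself.
- stop_plate: Upright steel plate (88 mm wide, 46 high, 10 thick) on two rods in front of the head block, driven by the thumbwheel: 3 mm to the cutter's +y for each click. A red pointer at its front end runs over four black marks 3 mm apart. Pushed with some 20 N it would be forced out of its click. Origin at the middle of its face, at bed height; axes as the cutter's.
- stop_face (a point): Middle of the stop plate's face that looks to the cheese (to the cutter's -y), 24 mm above the bed; moves with the plate; axes as the cutter's.
- cheese_slab: Pale yellow slab of cheese, 72 mm (x) by 125 mm (y, along the bed) by 48 mm high, 0.3 to 0.6 kg, lying loose on the bed; origin at the centre of its underside. It starts 45 to 125 mm short of the stop plate and may lie up to 0.09 rad askew.
- slab_end (a point): Centre of the slab's end face (72 x 48 mm) that looks to the stop plate, 24 mm above the slab's underside.
- slab_back (a point): Centre of the slab's other end face, away from the stop plate, where it is pushed; 24 mm above the slab's underside.
- tasting_cube: Bystander: pale cheese cube, 50 mm, loose on the counter in front of the cutter; origin under its centre.
- tasting_cube_2: Bystander: pale cheese cube, 52 mm, loose on the counter in front and to the left; origin under its centre.
- little_tomme: Bystander: small brown round cheese, 87 mm across and 59 mm high, loose on the counter at the right of the cutter; origin under its centre.
- goat_drum: Bystander: white drum-shaped cheese, 98 mm across and 67 mm high, loose on the counter at the front right; origin under its centre.

How it is judged:
By the outcome, as a careful person would: the job done as asked, in the order asked, and still so for the second after the job is handed in, with the robot touching nothing.
It also fails if it takes over 48 s, if anything falls off the work surface, if the arm or the gripper's body presses on something with over 40 N, if the wrist force passes 120 N, or if a joint passes its speed limit or range.

ROBOT

A 7-joint arm with a two-finger parallel gripper is mounted at the origin on a cart in front of the work surface, level with it; the furniture and walls round the work are solid. World frame = base frame: x ahead of the robot, y to its left, z up, the work surface at z = 0. Lengths are in m, angles in rad, forces in N, time in s.
With the tool pointing down it reaches from about 0.4 to 0.9 m from the base axis. Payload 5.5 kg.
Tool frame: the origin (TCP) lies at the very end of the fingers, on their centre line; the grasp point (between the pads) lies 19 mm behind it; z points along the fingers, x is the direction in which the jaws open and shut, and the axes are right-handed (so a half turn about z gives the same grasp; the last joint's range is limited). The gripper opens to 85 mm and grips with 20 to 120 N. Pads are 22 mm wide; open, the fingers measure 114 mm over their backs; the gripper's body (76 mm by 85 mm) begins 54 mm behind the grasp point. The pads swing forward as they close: fully open they stand 13 mm farther back than shut.
Start: joints at [1.425, 0.501, -0.427, 1.55, 0.221, 1.138, -0.21], TCP at [0.258, -0.596, 0.206] pointing down, gripper open.
Joint ranges: [-2.88, 2.88], [-0.31, 2.03], [-1.54, 1.56], [0.2, 2.42], [-1.41, 4.55], [0.19, 2.02], [-2.57, 2.57]. Speed limits (rad/s): [2.57, 2.57, 3.14, 3.14, 3.14, 3.14, 3.14].

INTERFACE

Orientations are given as a 3x3 rotation matrix whose columns are the frame's x, y, z axes.
In Python, from station import bot, fingers, inverse_kinematics, telemetry, vision gives the robot as it stands. The module is installed in compiled form; this text tells all that it offers. Calls block until the motion is done:
- bot.movep(position, orientation): joint-space move of the TCP to a pose.
- bot.movel(position, ori=None, feed=0.15, force_limit=None): straight line of the TCP; ori=None keeps the orientation; feed is the mean speed in m/s. With force_limit (N) it stops when the force on the tool has changed by that much, and returns True; else False.
- bot.set_joints(angles): joint-space move.
- fingers.command_gripper(opening): opening from 0.0 (shut) to 1.0 (fully open); the grip force is fixed at half the most; returns when the fingers have stopped.
- bot.pause(seconds).
- inverse_kinematics(position, orientation): joint angles nearest the present ones, or None.
- telemetry.get_obs(): the state.
- vision.get_image(name): name is "scene" or "side" or "wrist"; returns the picture (480x640x3 uint8, red, green, blue); there is no depth.
- vision.camera_params(name): a dict with "vfov" (degrees; the focal length in pixels is half the picture's height over the tangent of half this angle, whatever the lens; pixels are square), "cx", "cy" (the principal point, pixels), "cam_to_world" (4x4, takes a point from camera to world coordinates); the wrist camera has in their place "mount" (4x4, takes a point from camera to tool coordinates, whose origin is the TCP and whose axes are the tool frame's). Camera axes: x right, y up, looking along -z (the intrinsics and any distortion apply to the point x, -y, -z); pixel columns grow to the right and rows downward; lengths in m; the calibration is good to about 2 mm. A picture is of the moment at which its call begins: read the wrist's pose just before it. camera_params takes no time and is no camera call.
A pose or a line that the arm cannot do raises bot.Unreachable and nothing moves.
- bot.job_done(): hands the job in, once; it reports no verdict.
The state is a dict: "time_s": time; "qpos": joint angles; "joint_vel": joint speeds; "tau": joint torques, N m; "eef_pos": TCP position; "orientation": TCP orientation; "force": force on the tool from outside, world axes, zero at the start; "torque": the same for the moment, N m; "width": opening from 0.0 (shut) to 1.0 (fully open).
Only numpy, scipy, OpenCV 4.12 (cv2) and the standard library are available. Lean on these libraries where they do the work, as an engineer would, in place of code of your own. Each camera call takes 0.05 s, during which the arm holds its last target. There are 200 camera calls.

## Working session

There is one attempt and no reset: what is moved stays moved. The work goes in short steps, each a Python script; the robot and the scene stay as the last script left them, time stands still between calls to the robot, and variables do not carry over. Pictures are saved under pics/ and viewed, about 8 in all and at most 12, crops included, and the job is handed in when it is done.

```bash
mkdir -p pics; python3 - <<'E'
from station import bot, fingers, inverse_kinematics, telemetry, vision
import cv2, numpy as np
np.set_printoptions(precision=4,suppress=True)
for n in ["scene","side","wrist"]:
    im=vision.get_image(n); cv2.imwrite(f"pics/{n}0.png",im[:,:,::-1])
    print(n,vision.camera_params(n))
o=telemetry.get_obs(); print(o)
E
```

```text
scene {'vfov': 56.01728475699515, 'cx': 312.9123684663081, 'cy': 232.0546076471965, 'cam_to_world': array([[-0.8471,  0.2961, -0.4412,  0.0615],
       [-0.5314, -0.4671,  0.7067,  0.6353],
       [ 0.0032,  0.8331,  0.5531,  0.6416],
       [ 0.    ,  0.    ,  0.    ,  1.    ]])}
side {'vfov': 57.37569238431231, 'cx': 315.67758243479165, 'cy': 248.06885597253185, 'cam_to_world': array([[-0.9966,  0.0312, -0.0766,  0.4532],
       [-0.0827, -0.34  ,  0.9368,  0.8211],
       [ 0.0032,  0.9399,  0.3414,  0.423 ],
       [ 0.    ,  0.    ,  0.    ,  1.    ]])}
wrist {'vfov': 69.19098370618408, 'cx': 315.10490947042774, 'cy': 244.13248615892113, 'mount': array([[ 1.    , -0.0001, -0.0013, -0.0008],
       [-0.0005, -0.9603, -0.2789, -0.0715],
       [-0.0012,  0.2789, -0.9603, -0.1674],
       [ 0.    ,  0.    ,  0.    ,  1.    ]])}
{'time_s': 0.15, 'qpos': array([ 1.4252,  0.5016, -0.4268,  1.5512,  0.2208,  1.1383, -0.2103]), 'joint_vel': array([ 0.0005, -0.0035, -0.0008, -0.004 ,  0.0001,  0.0005, -0.0009]), 'tau': array([ -0.0071, -57.0031,  -5.8257, -28.128 ,   0.0106,   0.0078,
         0.    ]), 'eef_pos': array([ 0.2581, -0.5959,  0.2048]), 'orientation': array([[ 0.3975, -0.9176, -0.0005],
       [-0.9176, -0.3975,  0.0014],
       [-0.0015, -0.    , -1.    ]]), 'force': array([0.5603, 0.1368, 0.3545]), 'torque': array([-0.0403, -0.0056,  0.01  ]), 'width': 0.9965636032523411}
```

View pics/scene0.png

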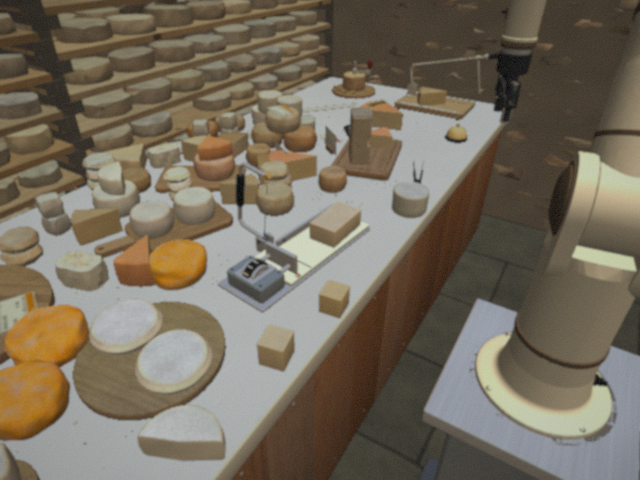

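View pics/side0.png

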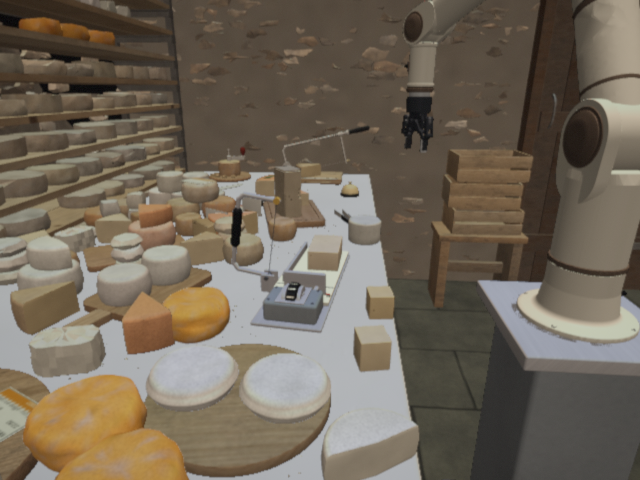

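Scene: wheel top about (258,265), slab about (335,223), bow handle (240,185), cubes at (334,297) and (276,347). Side: wheel (292,291), slab (324,250), head block (293,305), tomme probably the round one at (283,228) or similar. Next I'll triangulate roughly, then go overhead with the wrist camera.

```bash
cat > h.py <<'E'
from station import bot, fingers, inverse_kinematics, telemetry, vision
import cv2, numpy as np
np.set_printoptions(precision=4,suppress=True)
def cam(name):
    p=vision.camera_params(name)
    if "mount" in p:
        o=telemetry.get_obs(); T=np.eye(4); T[:3,:3]=o["orientation"]; T[:3,3]=o["eef_pos"]; M=T@p["mount"]
    else: M=p["cam_to_world"]
    f=240/np.tan(np.radians(p["vfov"])/2)
    return dict(M=M,f=f,cx=p["cx"],cy=p["cy"])
def ray(c,uv):
    d=c["M"][:3,:3]@np.array([(uv[0]-c["cx"])/c["f"],-(uv[1]-c["cy"])/c["f"],-1]); return c["M"][:3,3],d/np.linalg.norm(d)
def onz(c,uv,z):
    o,d=ray(c,uv); return o+d*(z-o[2])/d[2]
def proj(c,P):
    q=np.linalg.inv(c["M"])@np.append(P,1); return np.array([c["cx"]-c["f"]*q[0]/q[2],c["cy"]+c["f"]*q[1]/q[2]])
def tri(c1,u1,c2,u2):
    A=0;b=0
    for c,u in((c1,u1),(c2,u2)):
        o,d=ray(c,u);P=np.eye(3)-np.outer(d,d);A=A+P;b=b+P@o
    x=np.linalg.solve(A,b); return x,[np.linalg.norm(np.cross(x-ray(c,u)[0],ray(c,u)[1])) for c,u in((c1,u1),(c2,u2))]
def shot(name,fn):
    c=cam(name); im=vision.get_image(name)[:,:,::-1].copy(); cv2.imwrite("pics/"+fn,im); np.savez("pics/"+fn+".npz",**c); return c,im
def down(a):  # tool pointing down, tool x axis at angle a in the plane
    x=np.array([np.cos(a),np.sin(a),0]);z=np.array([0,0,-1.]);return np.stack([x,np.cross(z,x),z],1)
E
python3 - <<'E'
from h import *
s,d=cam("scene"),cam("side")
print("wheel",onz(s,(258,265),.0785),onz(d,(292,285),.0785),tri(s,(258,265),d,(292,285)))
print("slab",onz(s,(335,216),.072),onz(d,(325,243),.072))
print("cubes",onz(s,(334,289),.05),onz(s,(276,336),.05))
print("board corners",[onz(s,u,.0) for u in((262,306),(222,284),(369,229))])
# reachability of candidate view poses
for a in (0,np.pi/2,np.pi,-np.pi/2):
  for p in ([.5,0,.4],[.5,0.1,.4],[.5,0.1,.35],[.5,.0,.1],[.5,-.1,.1],[.5,.1,.1]):
    q=inverse_kinematics(p,down(a)); print(round(a,2),p,q)
E
```

```text
wheel [0.5407 0.078  0.0785] [0.5578 0.0811 0.0785] (array([0.5584, 0.0592, 0.0642]), [np.float64(0.004556732739461899), np.float64(0.00455673273946178)])
slab [ 0.5082 -0.1804  0.072 ] [ 0.5124 -0.18    0.072 ]
cubes [0.389  0.0306 0.05  ] [0.4126 0.1942 0.05  ]
board corners [array([0.5156, 0.1051, 0.    ]), array([0.6322, 0.0962, 0.    ]), array([ 0.4579, -0.2748,  0.    ])]
0 [0.5, 0, 0.4] [ 1.1021  0.2841 -1.3953  1.6169  0.2809  1.4775 -0.3129]
0 [0.5, 0.1, 0.4] [ 0.6941  0.1968 -1.0896  1.5989  0.1755  1.4525 -0.4084]
0 [0.5, 0.1, 0.35] [ 0.6834  0.2275 -1.0859  1.6862  0.2059  1.3524 -0.4368]
0 [0.5, 0.0, 0.1] [ 0.6812  0.5057 -0.9076  2.0019  0.5177  0.8809 -0.5085]
0 [0.5, -0.1, 0.1] [ 0.8541  0.5137 -0.8826  1.9791  0.512   0.8863 -0.3014]
0 [0.5, 0.1, 0.1] [ 0.6087  0.6341 -1.112   1.9754  0.6949  0.9784 -0.8477]
1.57 [0.5, 0, 0.4] [ 1.1124  0.3    -1.4215  1.6168  0.2977  1.4829  1.2416]
1.57 [0.5, 0.1, 0.4] [ 0.8216  0.269  -1.2918  1.5966  0.2597  1.4726  1.0844]
1.57 [0.5, 0.1, 0.35] [ 0.81    0.3083 -1.289   1.6839  0.3015  1.3782  1.0456]
1.57 [0.5, 0.0, 0.1] [ 0.74
[... 358 characters left out ...]
.1] [-0.9213  0.6201  1.1342  2.0504 -0.7132  0.9354 -2.5383]
3.14 [0.5, -0.1, 0.1] [-0.5629  0.5039  0.8908  2.0237 -0.5208  0.855  -2.5193]
3.14 [0.5, 0.1, 0.1] [ 0.7029  0.7829 -1.3009  1.9733  0.8657  1.1032  2.1587]
-1.57 [0.5, 0, 0.4] [ 0.9755  0.1886 -1.1731  1.6188  0.175   1.4508 -1.7831]
-1.57 [0.5, 0.1, 0.4] [ 0.5421  0.1541 -0.8914  1.6022  0.1207  1.4431 -1.9297]
-1.57 [0.5, 0.1, 0.35] [ 0.8325  0.333  -1.3346  1.6836  0.3291  1.3874 -2.1219]
-1.57 [0.5, 0.0, 0.1] [ 0.5889  0.4585 -0.782   2.0044  0.4291  0.8477 -2.0034]
-1.57 [0.5, -0.1, 0.1] [ 0.6827  0.4387 -0.6538  1.984   0.3564  0.8335 -1.7398]
-1.57 [0.5, 0.1, 0.1] [ 0.5039  0.542  -0.9467  1.9779  0.5603  0.9071 -2.3075]
```

```bash
python3 - <<'E'
from h import *
p=telemetry.get_obs()["eef_pos"]
bot.movep([.42,-.45,.40],down(-.5))
bot.movep([.51,.0,.36],down(-.1))
fingers.command_gripper(0)
bot.pause(.2)
c,im=shot("wrist","w1.png"); o=telemetry.get_obs(); print(o["time_s"],o["eef_pos"],o["force"],o["width"])
E
```

```text
3.975 [0.51 0.   0.36] [-0.4493 -0.7005  0.4856] -0.004705584312109136
```

View pics/w1.png

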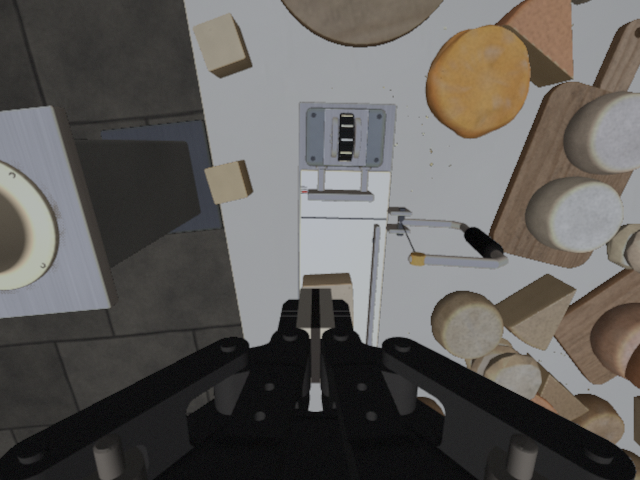

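Wrist view from above: head block about (300-396, 103-170), wheel (347,136), stop plate (345,195), groove (343,217); the slab starts near (327,275), hidden by the fingers. I take a second view from farther -y and make an enlarged crop of the head.

```bash
python3 - <<'E'
from h import *
bot.movep([.49,-.22,.36],down(-.1)); bot.pause(.2)
c,im=shot("wrist","w2.png"); print(telemetry.get_obs()["time_s"])
w1=cv2.imread("pics/w1.png")
a=cv2.resize(w1[95:225,290:410],None,fx=4.5,fy=4.5,interpolation=cv2.INTER_CUBIC) # 540x585
cv2.imwrite("pics/c1.png",a)
E
```

```text
5.1083
```

View pics/c1.png

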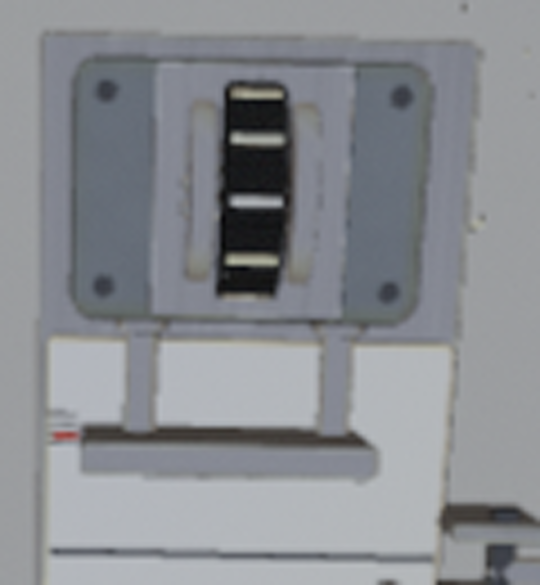

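View pics/w2.png

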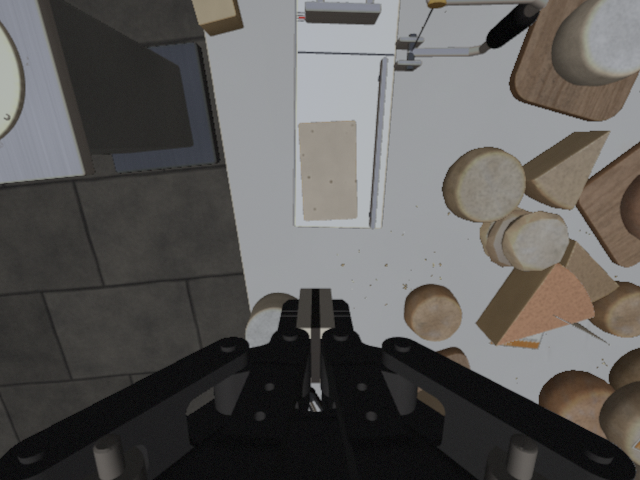

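w2 shows the slab's top at about (299,122),(355,121),(357,219),(303,221), rail at x≈380, bed end (294,226)-(381,228) and the drum at (265,322). The crop shows the wheel with its white lines and the red pointer at crop (65,436). Now the numbers.

```bash
cat > meas.py <<'E'
from h import *
def load(fn):
    z=np.load("pics/"+fn+".npz"); return {k:z[k] for k in z}, cv2.imread("pics/"+fn)
cr=lambda u,v:(290+(u+.5)/4.5-.5,95+(v+.5)/4.5-.5)
def slabquad(im,box):
    x0,y0,x1,y1=box; hsv=cv2.cvtColor(im,cv2.COLOR_BGR2HSV)
    m=((hsv[...,0]<30)&(hsv[...,1]>30)&(hsv[...,2]>110)).astype(np.uint8)*255
    k=np.zeros_like(m);k[y0:y1,x0:x1]=m[y0:y1,x0:x1]
    k=cv2.morphologyEx(k,cv2.MORPH_CLOSE,np.ones((5,5)))
    cs,_=cv2.findContours(k,cv2.RETR_EXTERNAL,cv2.CHAIN_APPROX_NONE);return max(cs,key=cv2.contourArea)
E
python3 - <<'E'
from meas import *
c1,w1=load("w1.png"); c2,w2=load("w2.png")
print("groove1",[onz(c1,cr(*p),.024) for p in((50,550),(437,557))])
print("groove2",[onz(c2,p,.024) for p in((299,52),(395,54))])
print("bedend2",[onz(c2,p,.024) for p in((294,226),(381,228))])
print("rail in2",[onz(c2,p,.044) for p in((381,60),(371,227))])
b=[onz(c1,cr(*p),.055) for p in((75,57),(432,65),(70,318),(415,325))]; print("block",b,np.mean(b,0))
print("wheel lines ctr",onz(c1,cr(258,204),.0785), "black ends",onz(c1,cr(258,83),.055),onz(c1,cr(248,297),.055))
print("plate top corners",[onz(c1,cr(*p),.070) for p in((80,443),(376,447),(82,474),(376,478))])
cn=slabquad(w2,(290,100,372,228)); print("hsv slab",cv2.cvtColor(w2,cv2.COLOR_BGR2HSV)[170,330], cv2.cvtColor(w2,cv2.COLOR_BGR2HSV)[90,330])
W=np.array([onz(c2,p[0],.072)[:2]*1000 for p in cn],np.float32); r=cv2.minAreaRect(W); print("slab",r, cv2.boundingRect(cn))
E
```

```text
groove1 [array([ 0.4862, -0.0309,  0.024 ]), array([ 0.6122, -0.0458,  0.024 ])]
groove2 [array([ 0.4883, -0.0319,  0.024 ]), array([ 0.6124, -0.0461,  0.024 ])]
bedend2 [array([ 0.4558, -0.2617,  0.024 ]), array([ 0.5844, -0.2772,  0.024 ])]
rail in2 [array([ 0.5902, -0.0552,  0.044 ]), array([ 0.5668, -0.2691,  0.044 ])]
block [array([0.5109, 0.1154, 0.055 ]), array([0.6109, 0.1033, 0.055 ]), array([0.5017, 0.0441, 0.055 ]), array([0.6029, 0.0319, 0.055 ])] [0.5566 0.0737 0.055 ]
wheel lines ctr [0.5572 0.0707 0.0785] black ends [0.5617 0.1034 0.055 ] [0.5544 0.0449 0.055 ]
plate top corners [array([0.5013, 0.0092, 0.07  ]), array([ 0.5872, -0.0006,  0.07  ]), array([0.5009, 0.0001, 0.07  ]), array([ 0.5867, -0.0097,  0.07  ])]
hsv slab [ 18  25 151] [109  11 184]
slab ((541.0499267578125, -126.98898315429688), (4.685817241668701, 14.881464004516602), 84.52416229248047) (342, 121, 13, 5)
```

```bash
cat >> meas.py <<'E'
PSI=-.117; EX=np.array([np.cos(PSI),np.sin(PSI),0]); EY=np.array([-np.sin(PSI),np.cos(PSI),0]); R=down(PSI)
WT=np.array([.557,.0735,.0785]); ORI=np.array([.542,-.0385,0])
E
python3 - <<'E'
from meas import *
c2,w2=load("w2.png")
h=cv2.cvtColor(w2,cv2.COLOR_BGR2HSV); k=np.zeros((480,640),np.uint8)
m=((h[...,0]<40)&(h[...,1]>16)&(h[...,2]>90)).astype(np.uint8)*255; k[100:224,290:372]=m[100:224,290:372]
k=cv2.morphologyEx(k,cv2.MORPH_CLOSE,np.ones((5,5))); cs,_=cv2.findContours(k,0,1); cn=max(cs,key=cv2.contourArea)
W=np.array([onz(c2,p[0],.072)[:2]*1000 for p in cn],np.float32); r=cv2.minAreaRect(W); print("slab",r)
q=cv2.boxPoints(r)/1000; print("slab corners cutter frame",[( (np.append(p,0)-ORI)@EX,(np.append(p,0)-ORI)@EY) for p in q])
def f(): return telemetry.get_obs()["force"]
s=WT-.005*EY
bot.movep([.54,.02,.33],R)
bot.movep(s+[0,0,.04],R); bot.pause(.2); f0=f()
hit=bot.movel(s+[0,0,-.004],R,feed=.02,force_limit=5)
o=telemetry.get_obs(); print(hit,o["eef_pos"],o["force"]-f0,o["time_s"],o["width"])
for i in range(8):
    d=f()-f0
    if d[2]>9 or not hit: break
    p=telemetry.get_obs()["eef_pos"]; bot.movel(p-[0,0,.0005],R,feed=.02); print(telemetry.get_obs()["eef_pos"],f()-f0)
E
```

```text
slab ((511.803466796875, -184.1987762451172), (123.21192932128906, 70.68975067138672), 87.19202423095703)
slab corners cutter frame [(np.float64(-0.04405994689642814), np.float64(-0.21209254544829445)), (np.float64(0.026466458919415035), np.float64(-0.2072899501657621)), (np.float64(0.01809557471610186), np.float64(-0.08436269050816553)), (np.float64(-0.0524308606983143), np.float64(-0.08916528926961975))]
False [0.5565 0.0686 0.0746] [-1.3736 -0.5374  0.8139] 9.5083 -0.0010512163516197164
```

No contact at z=0.0746, so I look before going on.

```bash
python3 - <<'E'
from meas import *
cs,s=shot("side","s2.png"); cw,w=shot("wrist","w3.png"); cc,sc=shot("scene","sc2.png")
a=cv2.resize(s[225:345,235:375],(560,480),interpolation=cv2.INTER_CUBIC)
cv2.imwrite("pics/c2.png",np.hstack([a[:, :400],cv2.resize(w[200:440,220:420],(400,480))]))
E
```

```text
(no output)
```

View pics/c2.png

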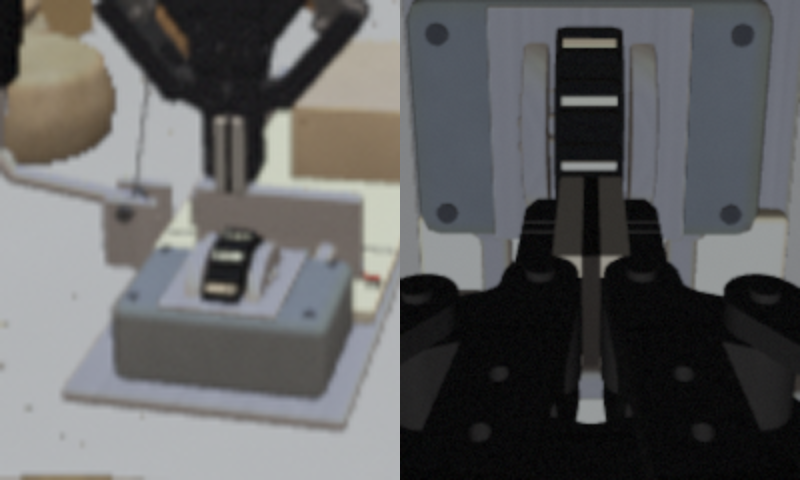

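```bash
python3 - <<'E'
from meas import *
c,w=load("w3.png"); s,_=load("s2.png"); sc,_=load("sc2.png")
print("tip proj wrist",proj(c,c["M"][:3,3]*0+telemetry.get_obs()["eef_pos"]))
print("lines", [onz(c,(315,v),.0785) for v in (221,250,282)])
b=[onz(c,(220+u/2,200+v/2),.055) for u,v in((410,0),(770,0),(410,230),(770,230))]; print("block",b)
e=telemetry.get_obs()["eef_pos"]
print("tip side",proj(s,e),"scene",proj(sc,e),"WT side",proj(s,WT),"scene",proj(sc,WT))
print(vision.camera_params("wrist").keys(),vision.camera_params("scene").keys())
E
python3 - <<'E'
import cv2,numpy as np
s=cv2.imread("pics/sc2.png")[230:310,215:315]
cv2.imwrite("pics/c3.png",cv2.resize(s,None,fx=6,fy=6,interpolation=cv2.INTER_CUBIC))
E
```

```text
tip proj wrist [314.5992 286.7299]
lines [array([0.5608, 0.1041, 0.0785]), array([0.5591, 0.0896, 0.0785]), array([0.5572, 0.0728, 0.0785])]
block [array([0.6206, 0.1035, 0.055 ]), array([0.7172, 0.0921, 0.055 ]), array([0.6186, 0.0345, 0.055 ]), array([0.7252, 0.0219, 0.055 ])]
tip side [293.6235 284.1442] scene [254.8961 261.6225] WT side [292.9649 283.3283] scene [253.0547 261.2505]
dict_keys(['vfov', 'cx', 'cy', 'mount']) dict_keys(['vfov', 'cx', 'cy', 'cam_to_world'])
```

View pics/c3.png

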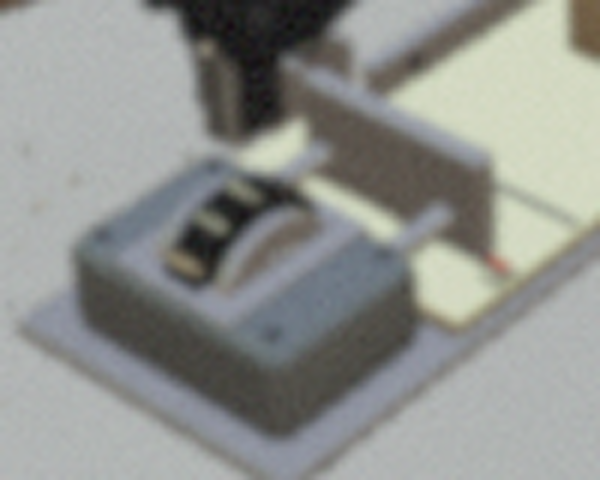

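```bash
python3 - <<'E'
from meas import *
s,_=load("s2.png"); sc,_=load("sc2.png")
print(tri(sc,(252.5,252.7),s,(292.5,272.3)))
o=telemetry.get_obs(); print(o["eef_pos"],o["orientation"],o["width"],o["force"])
w=cv2.imread("pics/w3.png"); cv2.imwrite("pics/c4.png",cv2.resize(w[230:320,265:365],None,fx=6,fy=6,interpolation=cv2.INTER_CUBIC))
E
```

```text
(array([0.5574, 0.0727, 0.1002]), [np.float64(0.000527707312456885), np.float64(0.0005277073124568549)])
[0.5565 0.0685 0.0746] [[ 0.9932 -0.1167  0.0001]
 [-0.1167 -0.9932 -0.    ]
 [ 0.0001  0.     -1.    ]] 0.0026342463453310123 [-0.6644  0.76   -0.7186]
```

View pics/c4.png

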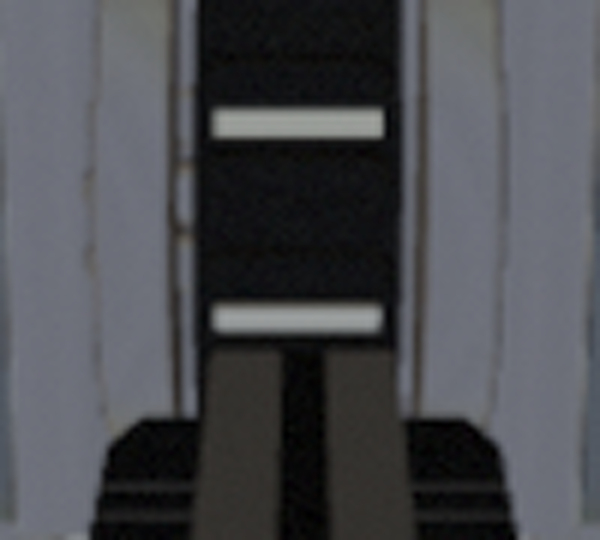

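The finger ends triangulate to z≈0.100 in scene and side, with the TCP reported at 0.0746: the pads end about 25 mm short of the TCP. The wheel position agrees in all three cameras. I feel for the wheel by force, which settles the offset.

```bash
python3 - <<'E'
from meas import *
def f(): return telemetry.get_obs()["force"]
s=WT-.005*EY; s[2]=.047
f0=f()
hit=bot.movel(s,R,feed=.02,force_limit=5)
o=telemetry.get_obs(); print(hit,o["eef_pos"],o["force"]-f0,o["time_s"])
bot.pause(.2); print(telemetry.get_obs()["eef_pos"],f()-f0)
if hit:
  for i in range(6):
    if (f()-f0)[2]>9: break
    p=telemetry.get_obs()["eef_pos"]; bot.movel(p-[0,0,.0005],R,feed=.02); bot.pause(.1); print(telemetry.get_obs()["eef_pos"],f()-f0)
E
```

```text
True [0.5565 0.0693 0.0527] [-0.4145 -0.3539  4.1548] 10.675
[0.5565 0.0695 0.0526] [-0.2549  1.5572  6.3917]
[0.5568 0.0707 0.0526] [-0.0329  2.0338  5.0203]
[0.5569 0.0712 0.0525] [-1.5318  0.735   8.2269]
[0.5569 0.0712 0.0525] [-2.0127  0.0123  8.429 ]
[0.5569 0.0713 0.0525] [-1.9742 -0.9181  7.998 ]
[0.5569 0.0712 0.0525] [-1.7877 -0.1897  9.3647]
```

Contact at TCP z=0.0527 confirms the 26 mm offset. Now the roll.

```bash
python3 - <<'E'
from meas import *
def f(): return telemetry.get_obs()["force"]
p0=telemetry.get_obs()["eef_pos"]; z=p0[2]-.002
f0=np.array([-.66,.76,-.72])
for i in range(1,9):
    t=p0+EY*.002*i; t[2]=z
    bot.movel(t,R,feed=.03); o=telemetry.get_obs(); F=o["force"]-f0
    print(i*2,(o["eef_pos"]-p0)@EY*1000,o["eef_pos"][2],"Fx %.1f Ft %.1f Fz %.1f"%(F@EX,F@EY,F[2]),o["time_s"])
    if F[2]<8: z-=.0007
    if F[2]>15: z+=.0007
E
```

```text
2 0.8910221185669209 0.0521566977416143 Fx -5.5 Ft -5.5 Fz 21.9 12.875
4 1.2778591396107166 0.05220951895653138 Fx -4.3 Ft -6.5 Fz 17.3 13.125
6 2.319174882417481 0.05230536274815624 Fx -2.3 Ft -7.7 Fz 13.1 13.375
8 4.927359272613308 0.052422917469316904 Fx -2.0 Ft -5.3 Fz 13.2 13.625
10 9.64455776553576 0.05239082664853208 Fx -0.7 Ft -0.1 Fz 6.6 13.875
12 13.510775775084024 0.05174644807998509 Fx -0.5 Ft 2.2 Fz 4.8 14.125
14 15.841146181451816 0.050925220383487076 Fx 0.4 Ft 4.4 Fz 4.8 14.375
16 17.138383386933132 0.05050995798439324 Fx -1.4 Ft 2.2 Fz 9.6 14.625
```

Tangential force built to -7.7 N and then reversed, which looks like one snap. I lift, then compare from the same pose as w1.

```bash
python3 - <<'E'
from meas import *
p=telemetry.get_obs()["eef_pos"]
bot.movel(p+[0,0,.06],R,feed=.15)
bot.movep([.51,.0,.36],down(-.1)); bot.pause(.25)
c,im=shot("wrist","w4.png"); print(telemetry.get_obs()["time_s"],telemetry.get_obs()["eef_pos"])
w1=cv2.imread("pics/w1.png"); g=lambda a:cv2.resize(a[115:225,295:350],None,fx=5,fy=5,interpolation=cv2.INTER_CUBIC)
cv2.imwrite("pics/c5.png",np.hstack([g(w1),g(im)]))
E
```

```text
16.5333 [0.5098 0.0003 0.3593]
```

View pics/c5.png

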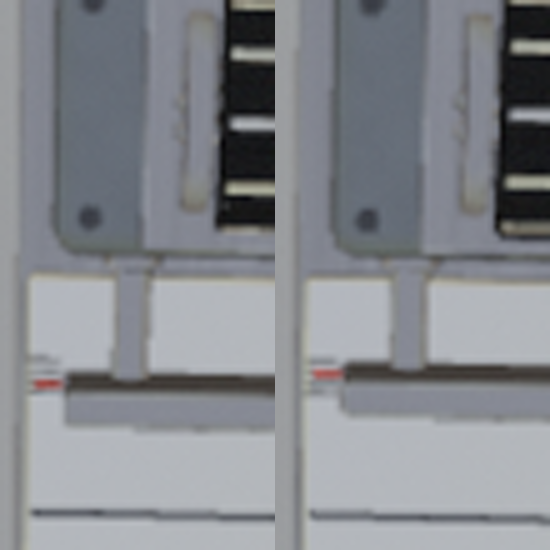

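Groove, marks and plate show a shift of about one mark (red pointer crop row 384→375 while the rest shifted +3.5). I'll check it numerically with the drum's clearance, then contact the slab and push it to just short of the stop.

```bash
python3 - <<'E'
from meas import *
for fn in("w1.png","w4.png"):
    c,im=load(fn); a=im.astype(int); m=(a[...,2]-a[...,1]>40)&(a[...,2]-a[...,0]>40); m[:170]=0;m[215:]=0;m[:,:295]=0;m[:,320:]=0
    wt=np.where(m,a[...,2]-a[...,1],0); v,u=np.nonzero(m); k=wt[v,u]; P=onz(c,((u*k).sum()/k.sum(),(v*k).sum()/k.sum()),.027)
    # block lower edge / groove along a fixed column as reference: darkest row near the groove
    col=cv2.cvtColor(im,cv2.COLOR_BGR2GRAY)[205:228,305:320].astype(float).mean(1); d=np.clip(col.max()-25-col,0,None); G=onz(c,(312,205+(d*np.arange(23)).sum()/d.sum()),.024)
    print(fn,"pointer",(P-ORI)@EX,(P-ORI)@EY,"groove",(G-ORI)@EY)
c,_=load("w2.png"); print("drum",onz(c,(270,318),.067))
fingers.command_gripper(.4)
xs=-.012
def P(y,z): return ORI+xs*EX+y*EY+[0,0,z]
bot.movep(P(-.24,.25),R); bot.movep(P(-.25,.10),R)
bot.movel(P(-.25,.016),R,feed=.1); bot.pause(.2); o=telemetry.get_obs(); f0=o["force"]; np.save("f0.npy",f0); print(o["time_s"],o["width"],f0)
hit=bot.movel(P(-.19,.016),R,feed=.04,force_limit=3); o=telemetry.get_obs(); print(hit,(o["eef_pos"]-ORI)@EY,(o["force"]-f0)@EY,o["time_s"])
shot("side","s5.png")
E
```

```text
w1.png pointer -0.05196208334676198 0.03896629945626588 groove 0.0007151041012455622
w4.png pointer -0.05128210518214513 0.04248114794527407 groove 0.0007114675060152355
drum [ 0.4086 -0.3864  0.067 ]
19.9417 0.3977865841419606 [ 0.821  -0.1073 -0.5716]
True -0.2197335529853827 -0.5441067486915727 20.7833
```

Pointer moved 3.5 mm (groove reference unchanged), so one click. Slab contact is as expected at y=-0.220. Now the push.

```bash
python3 - <<'E'
from meas import *
f0=np.load("f0.npy"); xs=-.012
def P(y,z): return ORI+xs*EX+y*EY+[0,0,z]
def rep(h):
    o=telemetry.get_obs(); F=o["force"]-f0; d=o["eef_pos"]-ORI; print(h,"x %.4f y %.4f z %.4f"%(d@EX,d@EY,d[2]),"Fx %.1f Fy %.1f Fz %.1f"%(F@EX,F@EY,F[2]),"%.2f"%o["time_s"])
for y in(-.19,-.16,-.13,-.115):
    h=bot.movel(P(y,.016),R,feed=.04,force_limit=9); rep(h)
    if h: break
shot("wrist","w6.png"); c,im=shot("scene","sc6.png")
cv2.imwrite("pics/c6.png",np.hstack([cv2.resize(im[185:305,215:375],(560,420),interpolation=cv2.INTER_CUBIC)]))
E
```

```text
False x -0.0117 y -0.1894 z 0.0162 Fx -0.1 Fy -0.4 Fz -0.6 21.77
False x -0.0120 y -0.1590 z 0.0160 Fx -1.3 Fy 0.3 Fz 0.5 22.67
False x -0.0118 y -0.1293 z 0.0161 Fx -1.3 Fy -0.8 Fz 1.2 23.57
False x -0.0120 y -0.1139 z 0.0161 Fx -1.1 Fy -0.9 Fz 0.8 24.09
```

View pics/c6.png

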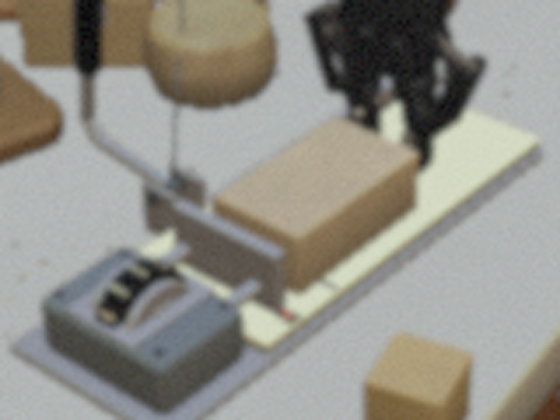

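The slab follows squarely between the fingers, with a gap of roughly 15 mm to the plate. Now the slow final approach with a low force limit.

```bash
python3 - <<'E'
from meas import *
f0=np.load("f0.npy"); xs=-.012
def P(y,z): return ORI+xs*EX+y*EY+[0,0,z]
def rep(h):
    o=telemetry.get_obs(); F=o["force"]-f0; d=o["eef_pos"]-ORI; print(h,"x %.4f y %.4f"%(d@EX,d@EY),"Fx %.1f Fy %.1f Fz %.1f"%(F@EX,F@EY,F[2]),"%.2f"%o["time_s"]); return d@EY,F@EY
h=bot.movel(P(-.09,.016),R,feed=.012,force_limit=5); y,F=rep(h)
bot.pause(.3); y,F=rep("settle")
c,im=shot("wrist","w7.png"); c2,im2=shot("scene","sc7.png")
cv2.imwrite("pics/c7.png",np.hstack([cv2.resize(im[60:300,220:420],(400,480),interpolation=cv2.INTER_CUBIC),cv2.resize(im2[200:310,220:340],(400,367),interpolation=cv2.INTER_CUBIC)[:367]] if False else [cv2.resize(im[20:300,240:400],(340,595),interpolation=cv2.INTER_CUBIC),cv2.resize(im2[195:315,225:317],(456,595),interpolation=cv2.INTER_CUBIC)]))
E
```

```text
True x -0.0125 y -0.1003 Fx -1.3 Fy 0.4 Fz -0.2 25.44
settle x -0.0130 y -0.1016 Fx -0.9 Fy -0.3 Fz 0.8 25.74
```

View pics/c7.png

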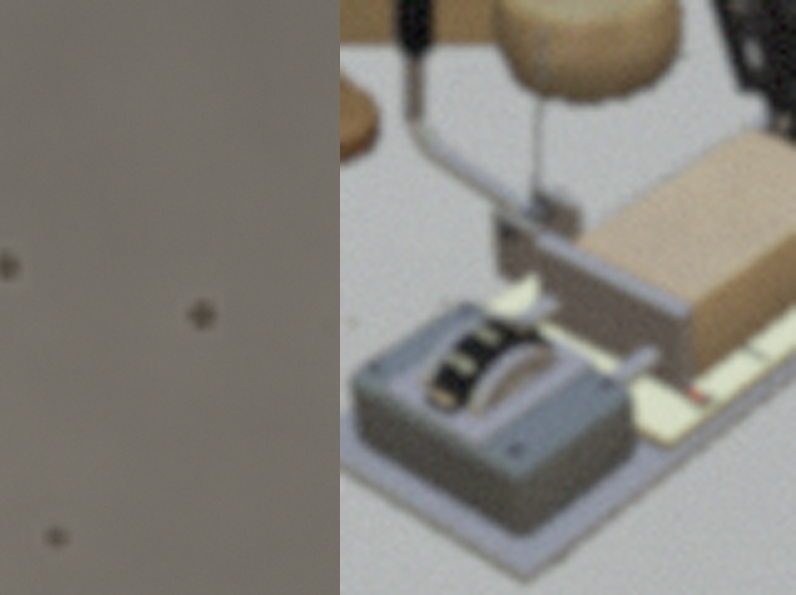

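The slab appears flush against the plate in the scene view, with the pointer still in place. I'll press once more gently to confirm it is seated, back away, and take the same overhead view for measurement.

```bash
python3 - <<'E'
from meas import *
f0=np.load("f0.npy"); xs=-.0125
def P(y,z): return ORI+xs*EX+y*EY+[0,0,z]
def rep(h):
    o=telemetry.get_obs(); F=o["force"]-f0; d=o["eef_pos"]-ORI; print(h,"x %.4f y %.4f"%(d@EX,d@EY),"Fx %.1f Fy %.1f Fz %.1f"%(F@EX,F@EY,F[2]),"%.2f"%o["time_s"])
for k in range(2):
    h=bot.movel(P(-.093,.016),R,feed=.008,force_limit=7); rep(h)
    bot.pause(.2); rep("settle")
bot.movel(P(-.135,.016),R,feed=.08); rep("back")
bot.movel(P(-.145,.12),R,feed=.15)
bot.movep([.49,-.10,.36],down(-.1)); bot.pause(.3)
c,im=shot("wrist","w8.png"); print(telemetry.get_obs()["time_s"])
cv2.imwrite("pics/c8.png",cv2.resize(im[50:290,270:420],(375*1,600),interpolation=cv2.INTER_CUBIC))
E
```

```text
True x -0.0135 y -0.1003 Fx -0.6 Fy -0.5 Fz 0.7 26.49
settle x -0.0139 y -0.1004 Fx -1.5 Fy -0.7 Fz 0.7 26.69
True x -0.0145 y -0.1003 Fx -1.8 Fy -0.2 Fz 0.4 27.22
settle x -0.0150 y -0.1005 Fx -1.2 Fy 0.3 Fz 0.6 27.42
back x -0.0126 y -0.1350 Fx -1.6 Fy 0.6 Fz -0.1 28.00
30.2
```

View pics/c8.png

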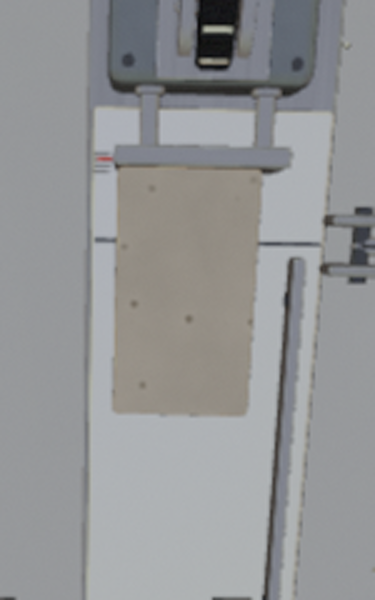

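The slab end lies against the plate along its full width. Numeric check of squareness, gap and pointer.

```bash
python3 - <<'E'
from meas import *
c,im=load("w8.png"); h=cv2.cvtColor(im,cv2.COLOR_BGR2HSV)
m=((h[...,0]<40)&(h[...,1]>16)&(h[...,2]>90)).astype(np.uint8)*255; k=np.zeros_like(m); k[105:225,305:385]=m[105:225,305:385]
k=cv2.morphologyEx(k,cv2.MORPH_OPEN,np.ones((5,5))); cs,_=cv2.findContours(k,0,1); cn=max(cs,key=cv2.contourArea)
W=np.array([onz(c,p[0],.072) for p in cn])-ORI; W=np.stack([W@EX,W@EY],1).astype(np.float32)*1000; print("slab mm",cv2.minAreaRect(W), W.min(0),W.max(0))
def fit(pts,ax):
    l=cv2.fitLine(pts,cv2.DIST_HUBER,0,.01,.01).ravel(); return np.arctan(l[1]/l[0]) if ax else np.arctan(-l[0]/l[1])
C=np.array([onz(c,p[0],.072) for p in max(cv2.findContours(k,0,cv2.CHAIN_APPROX_NONE)[0],key=cv2.contourArea)])-ORI; C=np.stack([C@EX,C@EY],1).astype(np.float32)*1000
mid=C.mean(0); 
for n,s in(("back",C[:,1]<C[:,1].min()+2),("left",(C[:,0]<mid[0]-25)&(abs(C[:,1]-mid[1])<45)),("right",(C[:,0]>mid[0]+25)&(abs(C[:,1]-mid[1])<45))): print(n,fit(C[s],n=="back"))
cc=lambda u,v:(270+u/2.5,50+v/2.5)
Q=[onz(c,cc(*p),.07)-ORI for p in((116,165),(289,170),(116,147),(291,151))]; print("plate front/back",[(q@EX,q@EY) for q in Q])
a=im.astype(int); mm=(a[...,2]-a[...,1]>40)&(a[...,2]-a[...,0]>40); mm[:105]=0;mm[122:]=0;mm[:,:300]=0;mm[:,322:]=0
v,u=np.nonzero(mm); wv=(a[...,2]-a[...,1])[v,u]; p=onz(c,((u*wv).sum()/wv.sum(),(v*wv).sum()/wv.sum()),.027)-ORI; print("pointer",p@EX,p@EY)
E
```

```text
slab mm ((-9.022909164428711, -25.062862396240234), (123.83882904052734, 70.71049499511719), 89.80615997314453) [-44.5494 -86.9979] [26.4068 36.8213]
back -0.010499189
left -0.002553896
right -0.0045500556
plate front/back [(np.float64(-0.04470435725349742), np.float64(0.03618083683007798)), (np.float64(0.04087546046542924), np.float64(0.03530073150693458)), (np.float64(-0.0448536932346845), np.float64(0.044495566154128564)), (np.float64(0.041212186112780845), np.float64(0.04410903914713923))]
pointer -0.05127847857344142 0.04288867190371359
```

```bash
python3 -c "
from station import bot,telemetry
bot.job_done(); print(telemetry.get_obs()['time_s'])"
```

```text
the job is handed in; nothing more can be done
the job is handed in; nothing more can be done
```

I rolled the thumbwheel one click away from the cheese, then pushed the slab up against the stop plate. I then backed the arm clear and handed the job in at about 30 s on the robot's clock.

**Click:** The force along the rim rose to about 8 N and then reversed as the wheel snapped over. The pointer moved 3.5 mm against the groove, for a nominal 3 mm, so it was one click. After the push it read 0.4 mm further on, within measuring error.

**Slab:** Three gentle presses, stopped on 5 to 7 N changes in force, all ended at the same position. From above:

| Check | Measurement |
|---|---|
| Slab end, along the bed | y ≈ 36.8 mm |
| Plate face, along the bed | y ≈ 35.3 to 36.2 mm (the two agree within about 1.5 mm) |
| Slab sides, off the cutter's axis | 3 to 5 mrad |
| Slab back edge, off the cutter's axis | 10 mrad |
| Plate face, off the cutter's axis | about 10 mrad |

**Disagreements:**
- **Fingertip offset:** The shut fingertips ended about 26 mm short of the stated tool point. My first descent therefore found no wheel; I confirmed the offset with the cameras and by touch, then allowed for it.
- **Slab off centre:** The slab sits about 9 mm to the front of the bed's centre line, where it slid. It is still within the plate's width.
- **Other cheeses:** I planned the moves to stay clear of them and none showed as disturbed in the pictures I viewed, but I did not measure their positions afterwards.

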